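Set the deburring timer, load a channel bracket over the rocker tray and start

ROBOT

A 7-joint arm with a two-finger parallel gripper is mounted at the origin on the work surface. World frame = base frame: x ahead of the robot, y to its left, z up, the work surface at z = 0. Lengths are in mm, angles in rad, forces in N, time in s.
With the tool pointing down it reaches from about 425 to 875 mm from the base axis. Payload 8.4 kg.
Tool frame: the origin (TCP) lies on the front face of the gripper's body, between the roots of the fingers; the fingertips stand nose_length ahead of it and the grasp point (between the pads) lies 54 mm ahead of it (nose_length is the distance from the TCP to the fingertips, in mm); z points along the fingers, y is the direction in which the jaws open and shut (so a half turn about z gives the same grasp; the last joint's range is limited). The gripper opens to 85 mm and grips with 20 to 120 N. Pads are 22 mm wide; open, the fingers measure 114 mm over their backs; the gripper's body (76 mm by 85 mm) begins 54 mm behind the grasp point. The pads swing forward as they close: fully open they stand 13 mm farther back than shut.
Start: joints at [-1.448, 0.333, 0.04, 1.465, -0.013, 1.343, -0.059], TCP at [142.996, 634.051, 303.908] pointing down, gripper open.
Joint ranges: [-2.58, 2.58], [-0.38, 2.09], [-1.3, 1.39], [0.25, 2.4], [-1.5, 4.64], [0.08, 2.09], [-2.65, 2.65]. Speed limits (rad/s): [2.22, 2.22, 2.79, 2.79, 3.14, 3.14, 3.14].

INTERFACE

Orientations are given as [roll, pitch, yaw] about the fixed x, y, z axes, in that order (R = Rz(yaw) Ry(pitch) Rx(roll)).
In Python, from cell import * gives the robot as it stands.
- The arm moves only by the tool apply_moves, never from a script. Its argument "steps" is a list that holds one entry, the list of rows, each a list of 6 numbers: the shift along the tool's x, y, z in mm, then the turn, a rotation vector about the tool's x, y, z in rad. In form: [[[dx, dy, dz, wx, wy, wz], ...]]. A call has 1 to 5 rows; each row is the pose to reach, as a shift and turn from the pose commanded when the call began, along the tool's axes at that moment; what a row does not reach only later rows make up. A row lasts 1/8 s, in which the tool goes at most 62.5 mm and 10.7 degrees, less where a joint would pass 70% of its speed; a pose out of reach is approached as far as the arm can. A call with a gripper value outside its range is refused whole. "claw" is the finger opening in mm, from 0 to 85.4, set as the call begins (left out, the last holds). The fingers move at their own pace and stop on an object; "force" is the grip in N (left out, the last holds). Time passes only in rows, so rows that repeat a pose let the fingers close. It gives the time, the measured TCP pose, the force and the opening at its end, in the units of the state.
- get_state(): the state, without advancing time (a new reading comes with each control period).
- snapshot(name): name is "scene" or "top" or "wrist"; returns a dict with "image" (400x640x3 uint8, red, green, blue), "z_map" (400x640 float32, mm along the optical axis (not along the pixel's ray), 0 where there is no reading), "intrinsics" (3x3 intrinsics, pixels), "R" (3x3) and "t" (3): a world point X has camera coordinates R X + t. Camera axes: x right, y down, z forward; pixel columns grow to the right and rows downward; lengths in mm; the calibration is good to about 2 mm. A picture is of the moment at which its call begins.
- hand_in(): hands the job in, once; it reports no verdict.
Trained networks look in a picture, given as the dict that the camera call returned (one of the last four; its "shot" number tells which), for a name from the list of things; names that differ only in an ending like _2 or _b are one class to them, and where a whole thing is asked for, a point or a joint stands for the part that bears it (a point fixed in the world has none). Each returns a list of dicts, best first, with "confidence" (0 to 1); they miss things now and then, are a little off and sometimes report something else, mostly with a low value. They report only what shows in the picture. A call takes as long as a camera call. They do not tell look-alikes from the thing itself.
- masks_of(thing, picture): "mask" (400x640 bool, what is visible of it) and "box" ([left, top, right, bottom] in pixels, round what is visible of it).
- spot_point(thing, picture): "point" ([row, column] in pixels: a listed point, or the origin of a listed thing).
The state is a dict: "clock": time; "joint_pos": joint angles; "qd": joint speeds; "joint_efforts": joint torques, N m; "position": TCP position; "orientation": TCP orientation; "wrist_force": force on the tool from outside, world axes, zero at the start; "moment": the same for the moment, N m; "finger_gap": finger opening in mm.
Only numpy, scipy, OpenCV 4.12 (cv2) and the standard library are available. Lean on these libraries where they do the work, as an engineer would, in place of code of your own. Each camera call takes 0.05 s, during which the arm holds its last target.

TASK

Roll the timer's numbered thumbwheel with a fingertip until the 5 stands on top, between the two pointers. Then pick up the U-channel bracket, set it down (do not drop it) on the rocker tray just past the pivot so that its weight tips the tray and it slides into the tub, and last press the round start button fully and let go. Leave the angle strip, the can and the wrench where they are.

Things in the scene. Friction and masses are not known exactly. Their poses are not given: they have to be found in the camera images.
- timer: grey fixed timer box, 160 (x) by 180 (y) by 95 mm high; origin at the centre of its underside, x axis away from the robot at yaw 0. On top: the thumbwheel (35 mm to its -y side) and the start button (50 mm to its +y side). Two small steel pointer posts, 8 mm wide, 15 mm high, stand on it at box x = 0, 29 mm to either side of the wheel's middle
- wheel_axis (a point): centre of the black thumbwheel, 70 mm above the bench, on its level axle, which runs along the timer box's y; does not turn. Drum 44 mm wide, 48 mm radius; half-way between numbers stands a radial rib, 6 mm thick, full width, out to 68 mm radius. A fingertip held 50 to 58 mm above the axle behind a rib and moved level along box x rolls the wheel, up to about one number a stroke
- wheel (a joint): turn of the thumbwheel, 0 to 5.498 rad. White numbers 0 to 7, one every pi/4; n is on top when it reads n*pi/4 (the 5: 3.927). Grows as the wheel's top moves along the box's +x. At reading q, ribs stand at q + pi/8 + k*pi/4 from straight up, counted towards +x. No clicks: light friction (about 1 N at the rim) holds it where it is left; starts from 2 to nearly 4, maybe between numbers
- station: fixed finishing station: stand, rocker tray and tub; origin on the bench under the tray's pivot, its x axis points from the tray to the tub (away from the robot at yaw 0), the pivot runs along its y axis, 140 mm up
- tray (a joint): tilt of the slick aluminium rocker tray: 0 level (held by a weak spring, about 0.01 N m), to 0.62 rad tipped, tub end down; comes back level by itself when empty. A flat plate reaching 90 mm from the pivot to the robot's side and 110 mm to the tub's side, 128 mm wide between 12 mm high side walls; upper face 150 mm above the bench when level
- tray_load (a point): point on the level tray's upper face, in its middle line, 30 mm past the pivot to the tub's side: where the bracket's centre should be set, its length along the station's x. Fixed to the station, does not tilt
- tub_in (a point): centre of the inner floor of the grey open tub, 228 mm (station x) by 168 mm (y) inside, rim 52 mm above this point (70 mm above the bench)
- start (a joint): travel of the button in m: 0 up, 0.006 fully down; a spring of about 5 N when fully down brings it back up
- start_top (a point): centre of the top of the round grey start button (36 mm across, 117 mm above the bench when up); moves down with it
- bracket: U-channel bracket of bare aluminium, 130 (its x) by 46 (y) by 34 mm high, about 160 g, lying open side up on the bench; web and two upright side flanges 3 mm thick; origin at the centre of its underside. Can be gripped across the flanges (46 mm)
- angle: bystander: L-shaped aluminium angle strip, 170 (x) by 40 (y) by 30 mm high with only one upright flange (at its +y edge); origin at the centre of its underside. Lies beside the bracket, either side
- can: bystander: upright tin can, 80 mm across, 110 mm high; origin at the centre of its underside
- wrench: bystander: steel wrench lying flat, 180 mm long
Not all that is in view belongs to the job. What is shaped like the bracket but orange or yellow is not meant. Of the things that look like the timer, the larger one is meant.

How it is judged (in metres and radians):
On the way, in this order (a step that is already met when the one before it is completed fails the run):
1. the thumbwheel shows 5 (value of joint wheel between 3.767 and 4.087 rad and contact force between anything else and wheel below 0.2 N), for 0.2 s.
2. the bracket's weight tips the tray, hand off the tray (value of joint tray above 0.3 rad and contact force between bracket and tray above 0.05 N and contact force between the fingers and tray below 0.3 N), for 0.02 s.
3. the bracket lies in the tub (x of bracket in the frame of tub_in between -0.115 and 0.115 m and y of bracket in the frame of tub_in between -0.085 and 0.085 m and height (world z) of bracket below 0.06 m and linear speed of bracket below 0.05 m/s), for 0.1 s.
4. the start button is pressed fully (value of joint start above 0.0045 m), for 0.05 s.
At the end, for the whole second after the job is handed in: the wheel shows 5 (within 0.16 rad), the bracket lies at rest in the tub (its origin within the tub's walls and under 60 mm above the bench), the tray is back level (below 0.1 rad) and the button is up again (below 2 mm) (value of joint wheel between 3.767 and 4.087 rad and x of bracket in the frame of tub_in between -0.115 and 0.115 m and y of bracket in the frame of tub_in between -0.085 and 0.085 m and height (world z) of bracket below 0.06 m and linear speed of bracket below 0.02 m/s and value of joint tray below 0.1 rad and value of joint start below 0.002 m); the robot touches nothing.
It fails at once if the bracket is dropped from more than about 30 mm above the tray (contact force between bracket and anything else below 0.01 N and height (world z) of bracket above 0.182 m).
It fails at once if the angle strip is moved more than 40 mm (distance of angle from where it was at the start of the episode above 0.04 m).
It fails at once if the can is moved more than 40 mm (distance of can from where it was at the start of the episode above 0.04 m).
It fails at once if the wrench is moved more than 40 mm (distance of wrench from where it was at the start of the episode above 0.04 m).
It also fails if it takes over 72 s, if anything falls off the work surface, if the arm or the gripper's body presses on something with over 40 N, if the wrist force passes 120 N, or if a joint passes its speed limit or range.

## Working session

There is one attempt and no reset: what is moved stays moved. The work goes in short steps, Python scripts to look and compute and a tool call to move; the robot and the scene stay as the last step left them, time stands still between calls to the robot, and variables do not carry over. Pictures are saved under pics/ and viewed, and the job is handed in when it is done.

Besides the shell and the picture viewer there is one more tool, called after ">>>" as name([rows], argument=value, ...), one row to a line, values as JSON. apply_moves: Moves the arm, as the interface text tells. Its arguments: {"type":"object","properties":{"steps":{"type":"array"},"claw":{"type":"number"},"force":{"type":"number"}},"required":["steps"]}

```bash
ls; mkdir -p pics; python3 - <<'E'
from cell import *
import cv2,pickle
s=get_state();print(s)
for n in ("scene","top","wrist"):
    p=snapshot(n);cv2.imwrite(f"pics/{n}0.png",p["image"][:,:,::-1]);pickle.dump(p,open(f"{n}0.pkl","wb"))
    print(n,p["R"],p["t"],p["intrinsics"])
    for th in ("timer","wheel_axis","wheel","station","tray","tray_load","tub_in","start_top","bracket","angle","can","wrench"):
        try:
            print(th,[(round(d["confidence"],2),d["box"]) for d in masks_of(th,p)][:3],[(round(d["confidence"],2),d["point"]) for d in spot_point(th,p)][:3])
        except Exception as e: print(th,e)
E
```

```text
pics
{'clock': 0.0, 'joint_pos': array([-1.44820445,  0.33391577,  0.03988906,  1.46627693, -0.01340568,
        1.34328867, -0.05848951]), 'qd': array([-0.00026239, -0.00087609,  0.00014724,  0.00217283,  0.00042151,
       -0.001315  , -0.00064463]), 'joint_efforts': array([ 1.21380010e-03, -6.58547544e+01,  1.36608984e+00, -4.05575466e+01,
        1.68116286e-02,  1.25241882e-02,  8.60723013e-07]), 'position': array([142.93894274, 633.74279734, 303.01545843]), 'orientation': array([-3.13997385e+00,  1.09871899e-04,  2.91977835e+00]), 'wrist_force': array([0.02911435, 0.05680615, 1.30177753]), 'moment': array([ 0.01958998, -0.06872808, -0.0185534 ]), 'finger_gap': 85.11304753279349}
scene [[ 0.2498264   0.9682429   0.00961512]
 [ 0.71029829 -0.17650468 -0.68141209]
 [-0.65807531  0.17706433 -0.73183681]] [ -61.86215389 -290.79032702 2017.8625925 ] [[516.84673099   0.         310.73588556]
 [  0.         516.84673099 193.55482996]
 [  0.           0.           1.        ]]
timer [(0.63, [397.1, 156.1, 467.7, 213.6]), (0.63, [395.8, 125.0, 440.6, 157.3])] [(0.77, [195.6, 428.5]), (0.
[... 2923 characters left out ...]
-01]] [-650.24551807  -34.52800317  378.38470356] [[289.44277747   0.         322.25405812]
 [  0.         289.44277747 200.88136576]
 [  0.           0.           1.        ]]
timer [(0.93, [112.5, 261.7, 241.3, 375.8]), (0.71, [124.7, 377.2, 172.6, 395.3])] []
wheel_axis [(0.96, [123.8, 376.4, 177.7, 399.3]), (0.72, [112.8, 262.5, 243.0, 375.6])] []
wheel it knows: angle, bracket, can, start_top, station, timer, tray_load, tub_in, wheel_axis, wrench
station [] []
tray it knows: angle, bracket, can, start_top, station, timer, tray_load, tub_in, wheel_axis, wrench
tray_load [] []
tub_in [] []
start_top [] []
bracket [(0.19, [124.6, 377.5, 176.8, 400.0])] []
angle [] []
can [] []
wrench [] []
```

View images.

```bash
python3 - <<'E'
import cv2
a=cv2.imread("pics/top0.png");cv2.imwrite("pics/top0z.png",cv2.resize(a[100:300,140:480],None,fx=2.35,fy=2.35,interpolation=cv2.INTER_CUBIC))
a=cv2.imread("pics/scene0.png");cv2.imwrite("pics/scene0z.png",cv2.resize(a[110:320,120:480],None,fx=2.2,fy=2.2,interpolation=cv2.INTER_CUBIC))
E
```

```text
(no output)
```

View pics/top0z.png

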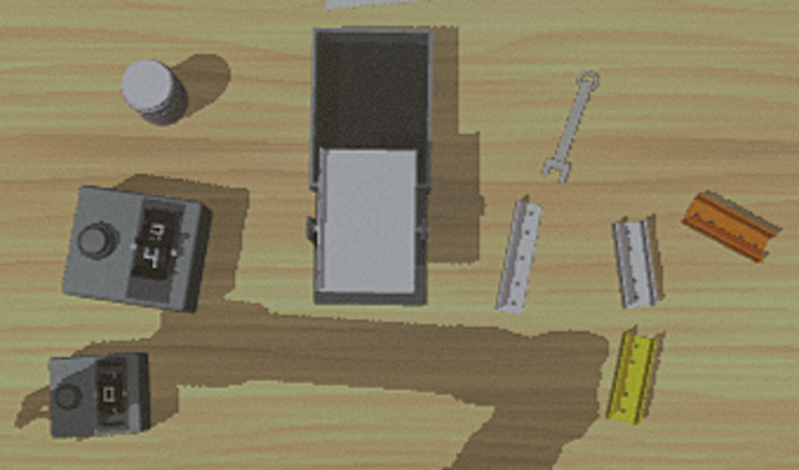

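View pics/scene0z.png

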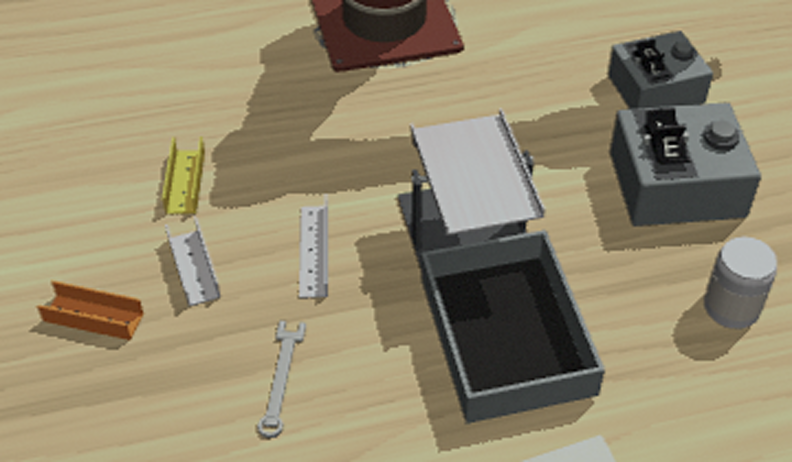

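View pics/wrist0.png

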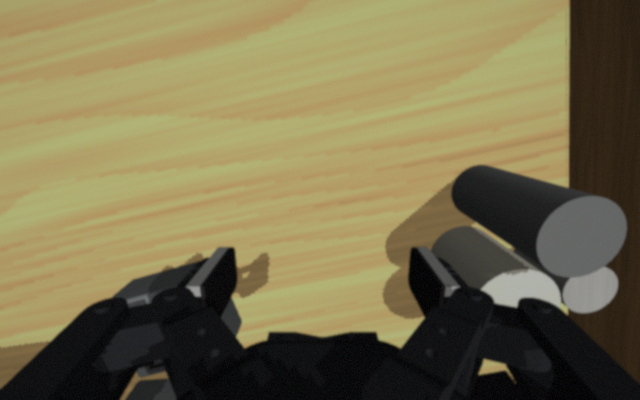

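```bash
cat > h.py <<'E'
import numpy as np,cv2,pickle
def cloud(p):
    z=p["z_map"].astype(float);K=p["intrinsics"];v,u=np.mgrid[0:400,0:640]
    c=np.stack([(u-K[0,2])*z/K[0,0],(v-K[1,2])*z/K[1,1],z],-1)
    w=(c-np.array(p["t"]))@np.array(p["R"]); w[z<=0]=np.nan
    return w
def proj(p,X):
    c=np.array(p["R"])@np.array(X,float)+p["t"];q=p["intrinsics"]@c;return q[:2]/q[2]
def rect(w,m):
    P=w[m][:,:2];P=P[~np.isnan(P).any(1)].astype(np.float32)
    return cv2.minAreaRect(P),len(P)
E
python3 - <<'E'
from h import *
p=pickle.load(open("top0.pkl","rb"));w=cloud(p);Z=w[...,2]
def box(l,t,r,b):
    m=np.zeros((400,640),bool);m[t:b,l:r]=1;return m
def show(n,m):
    r,k=rect(w,m);print(n,np.round(r[0],1),np.round(r[1],1),round(r[2],1),k,"z",np.nanpercentile(Z[m],[5,50,95]).round(1), np.round(cv2.boxPoints(r),0).tolist())
show("timer top",box(160,170,240,240)&(abs(Z-95)<6))
show("timer hi",box(160,170,240,240)&(Z>103))
m=box(160,170,240,240)&(Z>104)
n,lab,st,c=cv2.connectedComponentsWithStats(m.astype(np.uint8))
for i in range(1,n):
    if st[i,4]>3: show("comp",lab==i)
show("tray",box(265,150,330,235)&(abs(Z-150)<5))
show("station",box(265,105,330,235)&(Z>50))
show("tubrim",box(265,105,330,235)&(abs(Z-70)<7))
show("tubfloor",box(265,105,330,235)&(abs(Z-18)<5))
show("brack",box(400,188,425,237)&(Z>8))
show("brackall",box(400,188,425,237)&(Z>-9)&(Z<8))
show("angle",box(345,182,374,238)&(Z>8))
show("can",box(185,122,226,156)&(Z>100))
show("wrench",box(369,129,396,177)&(Z>2.5))
show("orange",box(428,180,475,216)&(Z>8))
show("yellow",box(395,238,423,283)&(Z>8))
show("small",box(155,245,210,290)&(Z>40))
E
```

```text
timer top [497.5 346.7] [179.6 159.6] 81.5 1686 z [90.1 94.5 99.8] [[405.0, 270.0], [563.0, 246.0], [590.0, 424.0], [432.0, 447.0]]
timer hi [501.6 345.8] [165.1 134.3] 82.6 587 z [104.  113.2 131.1] [[424.0, 273.0], [557.0, 255.0], [579.0, 419.0], [446.0, 436.0]]
comp [499.5 312.2] [66.4 99.8] 85.4 385 z [105.3 114.4 133.8] [[447.0, 283.0], [547.0, 275.0], [552.0, 341.0], [452.0, 349.0]]
comp [504.7 395.5] [50.9 49.1] 3.6 164 z [105.  113.1 121.1] [[478.0, 418.0], [481.0, 369.0], [532.0, 373.0], [529.0, 422.0]]
tray [529.8   7.9] [199.3 167.5] 0.2 2009 z [145.6 149.3 153.8] [[430.0, 91.0], [430.0, -76.0], [630.0, -75.0], [629.0, 92.0]]
station [631.3   7.1] [180.6 402. ] 89.5 3027 z [ 65.3 148.2 156.1] [[430.0, -81.0], [832.0, -85.0], [833.0, 96.0], [431.0, 99.0]]
tubrim [668.3   6.7] [180.4 325.8] 89.2 342 z [63.9 68.9 74.9] [[504.0, -81.0], [830.0, -86.0], [832.0, 95.0], [507.0, 99.0]]
tubfloor [640.8   1. ] [180.9 440.7] 89.3 1759 z [13.6 17.7 22.2] [[419.0, -87.0], [860.0, -92.0], [862.0, 89.0], [422.0, 94.0]]
brack [ 481.  -402.8] [158.1  77.5] 3.7 188 z [ 8.3 24.9 36.7] [[400.
[... 285 characters left out ...]
0, -259.0], [587.0, -243.0], [580.0, -167.0]]
can [731.6 328.4] [74.6 74. ] 72.8 376 z [101.7 108.6 115.1] [[685.0, 304.0], [756.0, 282.0], [778.0, 353.0], [707.0, 375.0]]
wrench [ 699.9 -298.7] [ 95.2 175.5] 89.5 401 z [ 2.7  5.1 11.2] [[612.0, -346.0], [787.0, -347.0], [788.0, -252.0], [613.0, -250.0]]
orange [ 536.3 -544. ] [154.2 100.3] 89.5 198 z [ 9.2 23.8 36.4] [[485.0, -621.0], [586.0, -622.0], [587.0, -467.0], [487.0, -466.0]]
yellow [ 315.7 -387.8] [ 68.4 142.1] 79.0 187 z [ 8.7 24.5 37. ] [[239.0, -408.0], [379.0, -435.0], [392.0, -368.0], [253.0, -341.0]]
small [286.4 401. ] [115.2 132.5] 4.1 1367 z [59.7 68.7 86.9] [[224.0, 463.0], [234.0, 331.0], [349.0, 339.0], [339.0, 471.0]]
```

```bash
python3 - <<'E'
import cell
print([n for n in dir(cell) if n[0]!='_'], getattr(cell,'nose_length',None))
from h import *
from scipy.spatial.transform import Rotation as Ro
p=pickle.load(open("wrist0.pkl","rb"));R=np.array(p["R"]);C=-R.T@p["t"]
s=cell.get_state();T=Ro.from_euler('xyz',s["orientation"]).as_matrix()
print(C,"cam in tool",T.T@(C-s["position"]),"axes in tool\n",(T.T@R.T).round(3)); print(T.round(3))
# fingertip depth
w=cloud(p);tt=(w-s["position"])@T
for l,t,r,b in [(190,245,236,330),(410,245,455,330)]:
    q=tt[t:b,l:r].reshape(-1,3);q=q[(abs(q[:,1])<75)&(q[:,2]<110)];print(np.percentile(q,[1,50,99],axis=0).round(1))
E
```

```text
['MotionError', 'get_state', 'hand_in', 'masks_of', 'nose_length', 'snapshot', 'spot_point'] 72.6
[ 75.12022561 649.94905795 372.97395947] cam in tool [ 69.70399101   0.5639418  -69.09298722] axes in tool
 [[ 0.    -0.962 -0.271]
 [ 1.     0.001 -0.001]
 [ 0.001 -0.271  0.962]]
[[-0.976  0.22   0.   ]
 [ 0.22   0.976 -0.   ]
 [-0.    -0.    -1.   ]]
[[ -9.  -54.5  -6.7]
 [ 11.3 -42.1  31.8]
 [ 18.7 -25.2  57.7]]
[[-8.9 26.4 -6.5]
 [11.3 43.3 32. ]
 [18.7 55.7 57.8]]
```

```bash
cat >> h.py <<'E'
from scipy.spatial.transform import Rotation as Ro
def to(x,y,z,yaw):
    from cell import get_state
    s=get_state();T=Ro.from_euler('xyz',s["orientation"]);G=Ro.from_euler('xyz',[np.pi,0,yaw])
    d=T.inv().apply(np.array([x,y,z])-s["position"])
    print("t",round(s["clock"],2),"pos",s["position"].round(1),s["orientation"].round(3),"F",s["wrist_force"].round(1),"gap",round(s["finger_gap"],1))
    print("row",d.round(1),(T.inv()*G).as_rotvec().round(3))
E
python3 -c "
from h import *
to(492,312,303,2.99)"
```

```text
t 3.45 pos [143.  634.1 303.9] [-3.142  0.     2.92 ] F [ 0.6  1.1 -0.2] gap 85.7
row [-411.3 -237.4    0.9] [-0.    0.   -0.07]
```

>>> apply_moves([
  [[-411, -237, 0, 0, 0, -0.07], [-411, -237, 0, 0, 0, -0.07], [-411, -237, 0, 0, 0, -0.07], [-411, -237, 0, 0, 0, -0.07], [-411, -237, 0, 0, 0, -0.07]],
])

```text
clock: 4.08
position: [374.0, 420.6, 304.2]
orientation: [3.141, 0.0, 2.99]
wrist_force: [0.5, -0.4, 0.4]
finger_gap: 85.6
```

```bash
python3 -c "
from h import *
to(492,312,303,2.99)"
```

```text
t 4.08 pos [374.  420.6 304.2] [3.141 0.    2.99 ] F [ 0.5 -0.4  0.4] gap 85.6
row [-133.   -89.6    1.2] [ 0.001  0.    -0.   ]
```

>>> apply_moves([
  [[-133, -90, 1, 0, 0, 0], [-133, -90, 1, 0, 0, 0], [-133, -90, 1, 0, 0, 0], [-133, -90, 1, 0, 0, 0]],
])

```text
clock: 4.58
position: [492.9, 310.0, 303.1]
orientation: [-3.141, 0.001, 2.984]
wrist_force: [-1.0, 0.1, 0.4]
finger_gap: 85.4
```

```bash
cat > look.py <<'E'
import sys
from h import *
from cell import *
n,tag=sys.argv[1],sys.argv[2]
p=snapshot(n);pickle.dump(p,open(f"{tag}.pkl","wb"));cv2.imwrite(f"pics/{tag}.png",p["image"][:,:,::-1])
E
python3 look.py wrist w1; python3 - <<'E'
from h import *
to(492,312,303,2.99)
p=pickle.load(open("w1.pkl","rb"));w=cloud(p)
c,s=np.cos(-.15),np.sin(-.15)
# box top plane refine: points z 88..100
Z=w[...,2];m=(abs(Z-95)<4)
r,k=rect(w,m);print(r,k,np.nanmedian(Z[m]))
O=np.array([492.3,312.1])
d=w[...,:2]-O;bx=d[...,0]*c+d[...,1]*s;by=-d[...,0]*s+d[...,1]*c
m=(abs(by)<20)&(abs(bx)<75)
for x in np.arange(-64,64,4):
    q=Z[m&(abs(bx-x)<2)];q=q[~np.isnan(q)]
    if len(q):print(x,len(q),np.percentile(q,[10,50,90]).round(1))
E
```

```text
t 4.62 pos [491.3 312.1 302.9] [-3.141  0.     2.987] F [-0.4  0.9  0.3] gap 85.4
row [-0.7 -0.  -0.1] [-0.     0.    -0.003]
((482.5071105957031, 262.4276123046875), (346.2143249511719, 157.8440704345703), 81.7593765258789) 20228 94.0426076215823
-64 179 [94.2 95.2 96. ]
-60 197 [94.4 95.2 96.2]
-56 186 [94.3 95.1 95.9]
-52 172 [94.1 95.1 96.1]
-48 204 [94.3 95.3 96.1]
-44 318 [ 94.6 121.5 123.7]
-40 225 [122.1 123.9 125.1]
-36 159 [117.  119.  121.1]
-32 165 [111.9 113.9 116. ]
-28 188 [108.5 109.5 111.1]
-24 208 [110.1 111.5 112.9]
-20 4470 [322.5 327.6 330.5]
-16 672 [114.5 316.9 320.5]
-12 6972 [306.5 313.9 321.9]
-8 692 [116.3 303.5 313.8]
-4 197 [116.1 117.  118.8]
0 208 [115.9 116.8 119.3]
4 455 [121.5 130.2 136.6]
8 195 [135.4 136.2 137. ]
12 8 [134.4 134.9 135.4]
20 147 [110.7 111.6 112.6]
24 110 [107.7 109.2 110.7]
28 118 [104.9 106.2 107.6]
32 113 [101.5 104.2 105.7]
36 164 [100.  101.7 102.9]
40 191 [103.  104.3 105.7]
44 205 [105.6 107.3 108.8]
48 200 [108.7 110.3 111.8]
52 68 [108.4 111.  112.2]
60 86 [94.4 95.2 96.1]
```

View pics/w1.png

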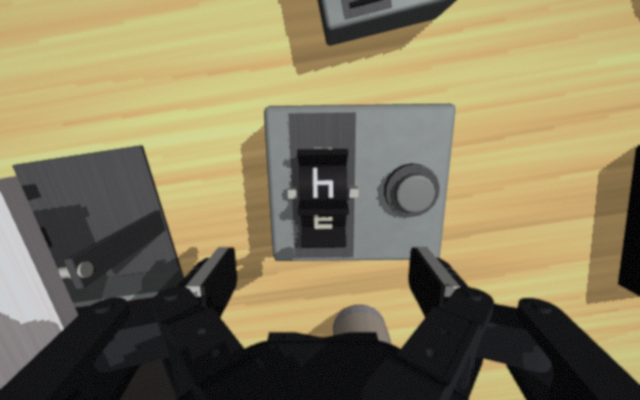

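>>> apply_moves([
  [[0, 0, 0, 0, 0, 0], [0, 0, 0, 0, 0, 0], [0, 0, 0, 0, 0, 0], [0, 0, 0, 0, 0, 0]],
], claw=0, force=40)

```text
clock: 5.12
position: [490.3, 313.5, 303.0]
orientation: [3.142, -0.0, 2.99]
wrist_force: [-0.6, 0.3, 0.5]
finger_gap: 12.5
```

```bash
python3 look.py wrist w2; python3 - <<'E'
from h import *
from cell import get_state
to(492,312,303,2.99)
p=pickle.load(open("w1.pkl","rb"));w=cloud(p);Z=w[...,2]
for u in (292,354):
    q=w[188:199,u-6:u+7].reshape(-1,3);q=q[abs(q[:,2]-110)<2.5];print(q.mean(0).round(1),len(q))
q=w[165:215,385:440].reshape(-1,3);q=q[abs(q[:,2]-117)<2.5];print("btn",q.mean(0).round(1),((q.min(0)+q.max(0))/2).round(1),len(q))
q=w[100:262,262:460].reshape(-1,3);q=q[abs(q[:,2]-95)<3];print(cv2.minAreaRect(q[:,:2].astype(np.float32)))
p=pickle.load(open("w2.pkl","rb"));w=cloud(p);s=get_state();T=Ro.from_euler('xyz',s["orientation"]).as_matrix()
tt=(w-s["position"])@T;q=tt.reshape(-1,3);q=q[(abs(q[:,1])<60)&(q[:,2]<100)&(q[:,2]>30)]
for z in range(30,80,4):
    a=q[abs(q[:,2]-z)<2]
    if len(a):print(z,len(a),a[:,:2].min(0).round(1),a[:,:2].max(0).round(1))
E
```

```text
t 5.17 pos [490.4 313.3 302.9] [-3.142 -0.     2.99 ] F [-0.3 -0.5 -1.1] gap 4.3
row [-1.8 -1.1 -0.1] [-0. -0.  0.]
[485.7 282.7 108.9] 79
[494.  340.2 109. ] 75
btn [501.6 395.1 115.8] [501.9 395.3 116.1] 1038
((494.7680969238281, 345.91021728515625), (176.63290405273438, 156.84555053710938), 81.77651977539062)
30 224 [ -3.3 -27. ] [15.3 28.5]
34 252 [ -8.6 -24.8] [14.1 24. ]
38 538 [-10.3 -11.8] [13.2 14.3]
42 186 [  3.6 -18.9] [12.9 20.5]
46 277 [ -9.7 -19. ] [12.9 20.6]
50 275 [ -2.4 -18.9] [12.7 20.4]
54 217 [ -9.1 -19. ] [13.  20.6]
58 246 [ -9.6 -18.9] [12.7 20.5]
62 211 [  0.8 -18.6] [12.8 20.2]
66 126 [  7.6 -18. ] [13.1 19.7]
70 74 [ -9.8 -11.8] [12.5 13.3]
74 26 [-0.7 -5.4] [7.6 7. ]
```

View pics/w2.png

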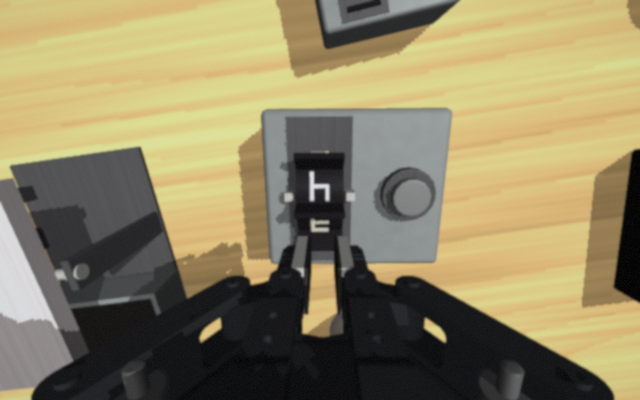

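```bash
python3 -c "
from h import *
to(474.2,314.2,197,2.997)"
```

```text
t 5.17 pos [490.4 313.3 302.9] [-3.142 -0.     2.99 ] F [-0.3 -0.5 -1.1] gap 4.3
row [ 16.2  -1.6 105.9] [-0.    -0.    -0.007]
```

>>> apply_moves([
  [[16, -1, 50, 0, 0, -0.007], [16, -1, 85, 0, 0, -0.007], [16, -1, 106, 0, 0, -0.007], [16, -1, 106, 0, 0, -0.007]],
])

```text
clock: 5.68
position: [473.8, 314.1, 195.5]
orientation: [-3.139, -0.002, 2.997]
wrist_force: [-0.0, 0.5, 0.8]
finger_gap: 0.2
```

```bash
python3 look.py wrist w3;python3 -c "
from h import *
to(474.2,314.2,197,2.997)
a=cv2.imread('pics/w3.png')
cv2.imwrite('pics/w3z.png',a)"
```

```text
t 5.72 pos [474.5 314.5 196.9] [-3.141e+00 -1.000e-03  2.997e+00] F [0.6 0.2 1.1] gap -0.1
row [ 0.3 -0.3 -0.1] [-0.001 -0.001 -0.   ]
```

View pics/w3z.png

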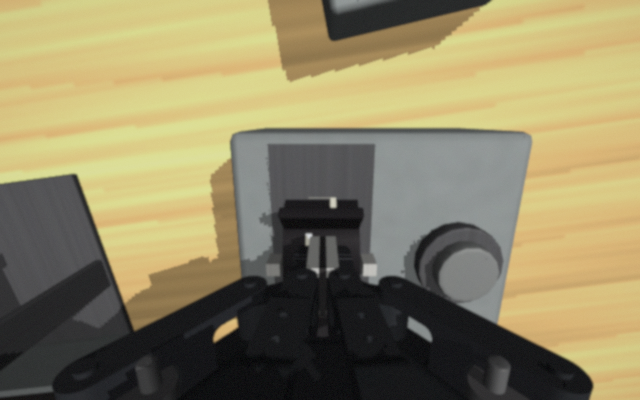

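>>> apply_moves([
  [[-10, 0, 0, 0, 0, 0], [-18, 0, 0, 0, 0, 0], [-26, 0, 0, 0, 0, 0], [-33, 0, 0, 0, 0, 0], [-33, 0, 0, 0, 0, 0]],
])

```text
clock: 6.35
position: [508.1, 309.4, 197.0]
orientation: [-3.141, 0.001, 2.996]
wrist_force: [-0.6, 0.2, -0.4]
finger_gap: -0.2
```

```bash
python3 -c "
from h import *
to(491-33.6,311.7+4.9,197,2.997)"
```

```text
t 6.35 pos [508.1 309.4 197. ] [-3.141e+00  1.000e-03  2.996e+00] F [-0.6  0.2 -0.4] gap -0.2
row [51.2 -0.2 -0.1] [-0.     0.001 -0.001]
```

Lift straight up, go back and look.

>>> apply_moves([
  [[2, 0, -20, 0, 0, 0], [20, 0, -60, 0, 0, 0], [45, 0, -70, 0, 0, 0], [45, 0, -70, 0, 0, 0]],
])

```text
clock: 6.85
position: [461.8, 317.3, 268.2]
orientation: [3.139, 0.001, 2.999]
wrist_force: [0.1, 0.2, -0.0]
finger_gap: 0.0
```

```bash
python3 look.py wrist w4; cat > ribs.py <<'E'
import sys
from h import *
p=pickle.load(open(sys.argv[1]+".pkl","rb"));w=cloud(p);Z=w[...,2]
c,s=np.cos(-.145),np.sin(-.145);O=np.array([490.5,311.7])
d=w[...,:2]-O;bx=d[...,0]*c+d[...,1]*s;by=-d[...,0]*s+d[...,1]*c
m=(abs(by)<20)&(abs(bx)<75)&(Z>80)&(Z<142)
r=np.hypot(bx,Z-69);a=np.degrees(np.arctan2(bx,Z-69))
k=m&(r>61)&(r<71)
h,e=np.histogram(a[k],bins=np.arange(-70,70,3))
print([(int(e[i]),int(h[i])) for i in range(len(h)) if h[i]])
E
python3 ribs.py w4; python3 ribs.py w1; python3 -c "
from h import *
to(491-33.6,311.7+4.9,197,2.997)"
```

```text
[(-70, 241), (-67, 97), (-64, 82), (-61, 379), (-58, 73), (-19, 265), (-16, 157)]
[(-70, 213), (-67, 302), (-64, 14), (-43, 2), (-40, 125), (-37, 323), (-34, 9), (2, 63), (5, 255), (8, 117), (47, 85), (50, 208), (53, 20), (65, 108)]
t 6.9 pos [462.5 316.6 267.4] [3.141e+00 1.000e-03 2.998e+00] F [ 0.7  0.5 -0. ] gap -0.1
row [ 5.1 -0.8 70.4] [0.001 0.001 0.001]
```

View pics/w4.png

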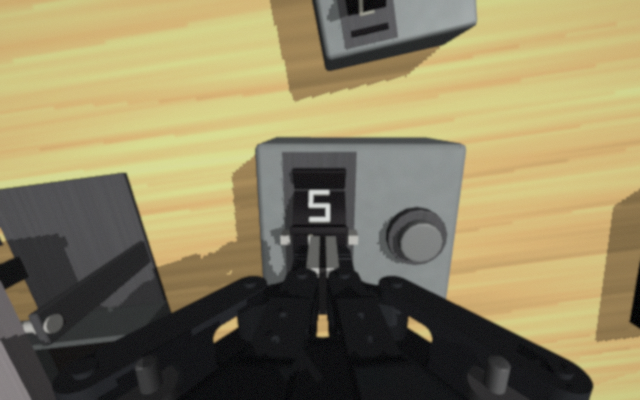

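>>> apply_moves([
  [[8, 0, 30, 0, 0, 0], [8, 0, 60, 0, 0, 0], [8, 0, 70, 0, 0, 0], [8, 0, 70, 0, 0, 0]],
])

```text
clock: 7.4
position: [455.2, 317.0, 196.4]
orientation: [-3.14, -0.001, 2.996]
wrist_force: [0.2, 0.2, -0.2]
finger_gap: 0.2
```

>>> apply_moves([
  [[-12, 0, 0, 0, 0, 0], [-22, 0, 0, 0, 0, 0], [-31, 0, 0, 0, 0, 0], [-39, 0, 0, 0, 0, 0], [-44, 0, 0, 0, 0, 0]],
])

```text
clock: 8.02
position: [498.8, 310.8, 196.8]
orientation: [-3.141, -0.0, 2.996]
wrist_force: [-1.6, 0.7, -0.5]
finger_gap: 0.2
```

>>> apply_moves([
  [[0, 0, 0, 0, 0, 0]],
])

```text
clock: 8.15
position: [498.8, 310.8, 196.8]
orientation: [-3.141, 0.0, 2.996]
wrist_force: [1.3, -0.1, -0.1]
finger_gap: 0.0
```

```bash
python3 look.py wrist w5; python3 ribs.py w5;python3 -c "
from h import *
to(490.7+8*.9895,311.7-8*.1445,197,2.997)"
```

```text
[(-70, 457), (-67, 919), (-64, 25), (-28, 255), (-25, 630), (-22, 280), (-4, 228), (-1, 221), (14, 1), (17, 4)]
t 8.2 pos [498.6 310.9 196.9] [-3.141  0.     2.996] F [ 0.2 -0.2 -0.6] gap -0.2
row [-0.1 -0.4 -0.1] [-0.     0.    -0.001]
```

View pics/w5.png

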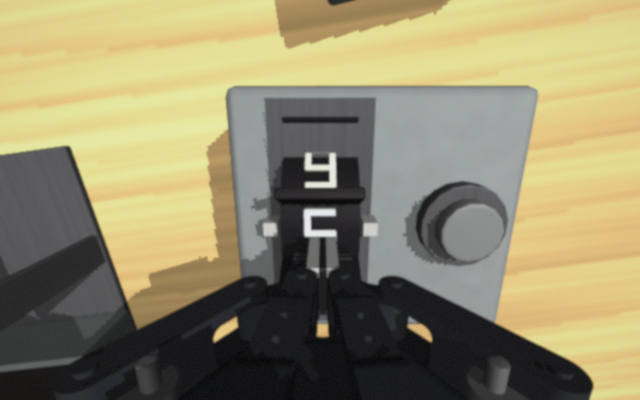

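>>> apply_moves([
  [[4, 0, 0, 0, 0, 0], [4, 0, -40, 0, 0, 0], [4, 0, -100, 0, 0, 0], [4, 0, -106, 0, 0, 0], [4, 0, -106, 0, 0, 0]],
], claw=85)

```text
clock: 8.82
position: [494.2, 311.9, 303.2]
orientation: [3.141, 0.0, 2.997]
wrist_force: [-0.5, 0.7, -1.1]
finger_gap: 84.8
```

```bash
python3 look.py wrist w6; python3 ribs.py w6;python3 -c "
from h import *
to(470,-380,330,3.34)
print(get_state()['joint_pos']) if 0 else 0"
```

```text
[(-70, 159), (-67, 353), (-64, 14), (-28, 95), (-25, 193), (-22, 132), (14, 1), (17, 302), (20, 126), (23, 4), (59, 2), (62, 270), (65, 55)]
t 8.88 pos [493.8 311.6 302. ] [-3.141e+00 -1.000e-03  2.997e+00] F [-0.4 -0.6 -0.6] gap 85.1
row [ -75.9 -687.9  -27.6] [-0.001 -0.001 -0.343]
```

View pics/w6.png

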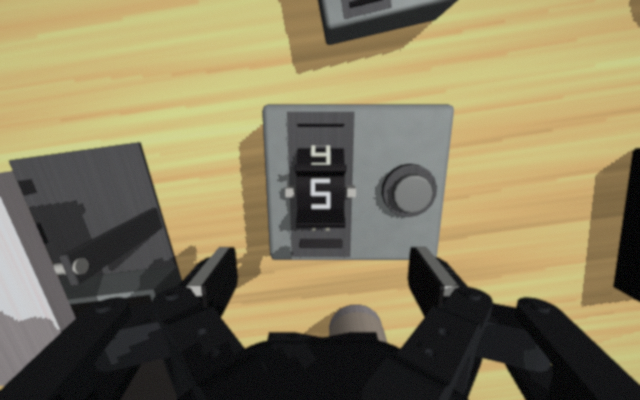

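>>> apply_moves([
  [[-76, -688, -28, 0, 0, -0.343], [-76, -688, -28, 0, 0, -0.343], [-76, -688, -28, 0, 0, -0.343], [-76, -688, -28, 0, 0, -0.343], [-76, -688, -28, 0, 0, -0.343]],
])

```text
clock: 9.5
position: [482.4, -2.2, 314.1]
orientation: [-3.142, -0.002, -2.943]
wrist_force: [0.7, 0.0, 0.4]
finger_gap: 85.3
```

```bash
python3 -c "
from h import *
to(470,-395,330,3.34)"
```

```text
t 9.5 pos [482.4  -2.2 314.1] [-3.142e+00 -2.000e-03 -2.943e+00] F [0.7 0.  0.4] gap 85.3
row [  89.7 -382.6  -15.7] [-0.    -0.002  0.   ]
```

>>> apply_moves([
  [[90, -383, -16, 0, 0, 0], [90, -383, -16, 0, 0, 0], [90, -383, -16, 0, 0, 0], [90, -383, -16, 0, 0, 0], [90, -383, -16, 0, 0, 0]],
])

```text
clock: 10.12
position: [472.7, -313.7, 327.0]
orientation: [3.141, -0.001, -2.943]
wrist_force: [0.9, 0.3, 1.2]
finger_gap: 85.4
```

```bash
python3 -c "
from h import *
to(470,-395,330,3.34)"
```

```text
t 10.12 pos [ 472.7 -313.7  327. ] [ 3.141e+00 -1.000e-03 -2.943e+00] F [0.9 0.3 1.2] gap 85.4
row [ 18.7 -79.1  -3.1] [ 0.001 -0.001  0.001]
```

>>> apply_moves([
  [[19, -79, -3, 0, 0, 0], [19, -79, -3, 0, 0, 0], [19, -79, -3, 0, 0, 0]],
])

```text
clock: 10.5
position: [469.0, -394.9, 329.4]
orientation: [3.141, -0.003, -2.947]
wrist_force: [0.5, 0.1, -0.3]
finger_gap: 85.3
```

```bash
python3 look.py wrist b1; python3 - <<'E'
from h import *
from cell import *
to(484,-404,330,3.34)
p=pickle.load(open("b1.pkl","rb"))
E
```

```text
t 10.55 pos [ 469.8 -393.4  329.6] [ 3.140e+00 -2.000e-03 -2.945e+00] F [-0.2 -0.4 -0.2] gap 85.2
row [-11.9 -13.1  -0.4] [ 0.001 -0.002 -0.002]
```

View pics/b1.png

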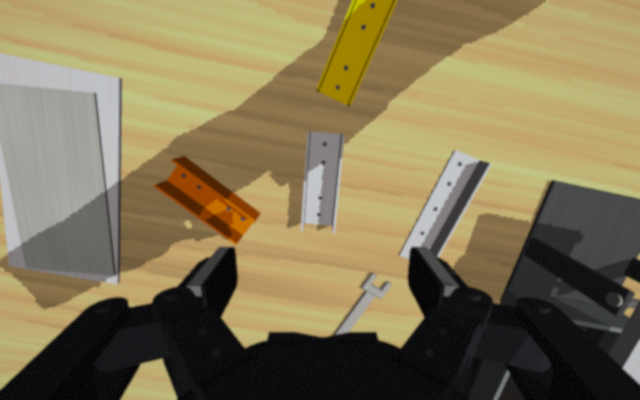

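```bash
cat > br.py <<'E'
import sys
from h import *
p=pickle.load(open(sys.argv[1]+".pkl","rb"));w=cloud(p)
l,t,r,b=map(int,sys.argv[2:6])
q=w[t:b,l:r].reshape(-1,3);q=q[~np.isnan(q).any(1)]
for lo,hi in ((2,8),(2,40),(25,40),(30,37)):
    a=q[(q[:,2]>lo)&(q[:,2]<hi)][:,:2].astype(np.float32)
    r=cv2.minAreaRect(a);print(lo,hi,len(a),np.round(r[0],1),np.round(r[1],1),round(r[2],2))
    v=np.linalg.svd(a-a.mean(0),full_matrices=False)[2][0];print(a.mean(0),np.degrees(np.arctan2(v[1],v[0])))
E
python3 br.py b1 292 122 352 242
```

```text
2 8 1181 [ 476.5 -392.7] [134.4  62.1] 15.54
[ 475.45813 -393.41537] 7.0968695
2 40 1832 [ 478. -393.] [136.   63.1] 14.52
[ 475.56146 -392.83698] 6.9343104
25 40 518 [ 479.5 -393. ] [129.3  46. ] 6.44
[ 476.51605 -392.79755] 6.2682223
30 37 483 [ 479.5 -393. ] [129.3  46. ] 6.44
[ 476.43134 -393.14417] 6.3130965
```

```bash
python3 look.py wrist b2; python3 br.py b2 292 122 352 242|tail -2; python3 - <<'E'
from h import *
to(479.5,-393,200,3.254)
E
```

```text
30 37 481 [ 479.7 -393. ] [129.4  46.1] 6.49
[ 475.53088 -393.66373] 6.653706
t 10.6 pos [ 470.4 -392.5  330. ] [ 3.140e+00 -1.000e-03 -2.943e+00] F [-0.5 -0.8  0. ] gap 84.8
row [ -9.   -2.5 130. ] [ 0.002 -0.001  0.086]
```

>>> apply_moves([
  [[-9, -2, 62, 0, 0, 0.086], [-9, -2, 124, 0, 0, 0.086], [-9, -2, 130, 0, 0, 0.086], [-9, -2, 130, 0, 0, 0.086], [-9, -2, 130, 0, 0, 0.086]],
])

```text
clock: 11.22
position: [480.5, -394.5, 204.1]
orientation: [-3.139, 0.003, -3.029]
wrist_force: [-0.1, 0.2, 0.7]
finger_gap: 85.2
```

```bash
python3 look.py wrist b3; python3 br.py b3 200 20 440 240; python3 - <<'E'
from h import *
to(479.5,-393,80,3.254)
E
```

```text
2 8 3873 [ 447.9 -399.7] [128.6 237.5] 61.89
[ 428.46005 -397.17917] -3.4368303
2 40 6069 [ 448.2 -399.8] [128.6 238.1] 61.89
[ 431.76788 -399.8732 ] -8.2247095
25 40 1498 [ 433.7 -435.4] [190.9 135.8] 0.72
[ 429.63544 -395.6903 ] -3.6629868
30 37 1313 [ 432.8 -434.4] [188.6 133.6] 0.72
[ 428.136   -394.18997] -1.2487298
t 11.28 pos [ 480.4 -394.5  203.8] [-3.139e+00  3.000e-03 -3.029e+00] F [-0.2  0.1  0.6] gap 84.9
row [  1.1   1.9 123.8] [-0.002  0.003  0.   ]
```

View pics/b3.png

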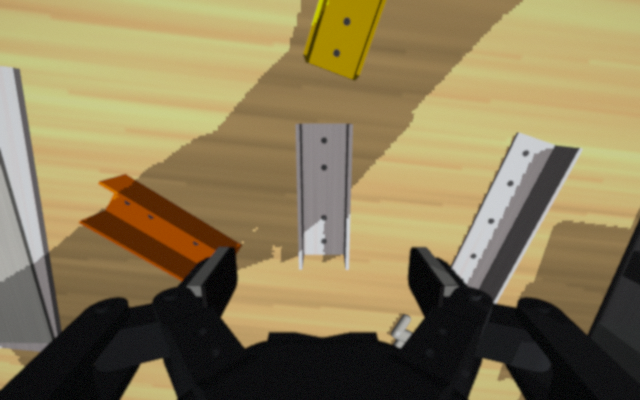

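```bash
python3 br.py b3 280 110 365 285; python3 - <<'E'
from h import *
to(479.5,-393,80,3.254)
to(479.5,-393,80,3.254)
E
```

```text
2 8 2692 [ 479.1 -393. ] [128.8  40.2] 6.41
[ 474.00436 -393.78915] 6.700993
2 40 4319 [ 479.5 -393. ] [130.2  46.1] 6.47
[ 474.28204 -393.58444] 6.6409144
25 40 1237 [ 479.5 -393. ] [129.   46.1] 6.47
[ 474.65268 -393.437  ] 6.0603814
30 37 1095 [ 479.5 -393. ] [129.   46.1] 6.47
[ 474.67148 -393.53455] 5.8810763
t 11.28 pos [ 480.4 -394.5  203.8] [-3.139e+00  3.000e-03 -3.029e+00] F [-0.2  0.1  0.6] gap 84.9
row [  1.1   1.9 123.8] [-0.002  0.003  0.   ]
t 11.28 pos [ 480.4 -394.5  203.8] [-3.139e+00  3.000e-03 -3.029e+00] F [-0.2  0.1  0.6] gap 84.9
row [  1.1   1.9 123.8] [-0.002  0.003  0.   ]
```

>>> apply_moves([
  [[1, 2, 50, 0, 0, 0], [1, 2, 90, 0, 0, 0], [1, 2, 115, 0, 0, 0], [1, 2, 124, 0, 0, 0], [1, 2, 124, 0, 0, 0]],
], claw=70)

```text
clock: 11.9
position: [478.7, -392.5, 78.3]
orientation: [-3.141, 0.001, -3.03]
wrist_force: [-0.3, -0.5, 0.0]
finger_gap: 69.7
```

```bash
python3 look.py wrist b4; python3 - <<'E'
from h import *
to(479.5,-393,78,3.254)
E
```

```text
t 11.95 pos [ 478.9 -392.6   78.7] [-3.14e+00  2.00e-03 -3.03e+00] F [ 0.7 -0.6  0.5] gap 69.9
row [-0.6 -0.4  0.7] [-0.001  0.002 -0.   ]
```

View pics/b4.png

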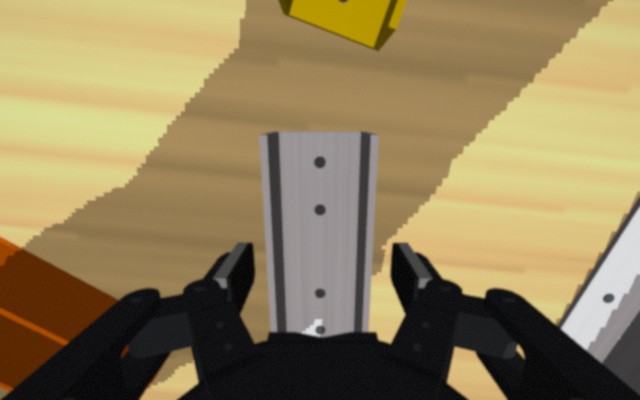

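>>> apply_moves([
  [[0, 0, 0, 0, 0, 0], [0, 0, 0, 0, 0, 0], [0, 0, 0, 0, 0, 0], [0, 0, 0, 0, 0, 0]],
], claw=35, force=40)

```text
clock: 12.45
position: [479.0, -392.6, 78.7]
orientation: [-3.14, 0.002, -3.029]
wrist_force: [-1.1, 0.3, 8.4]
finger_gap: 45.4
```

>>> apply_moves([
  [[0, 0, -20, 0, 0, 0], [0, 0, -80, 0, 0, 0], [0, 0, -140, 0, 0, 0], [0, 0, -200, 0, 0, 0], [0, 0, -212, 0, 0, 0]],
])

```text
clock: 13.08
position: [478.7, -393.4, 294.9]
orientation: [-3.137, 0.006, -3.03]
wrist_force: [0.1, -0.5, -1.4]
finger_gap: 45.3
```

```bash
python3 look.py wrist b5; python3 - <<'E'
from h import *
to(550,7.5,300,np.pi-0.005)
p=pickle.load(open("top0.pkl","rb"));w=cloud(p);Z=w[...,2]
# station yaw from tray plate & tub rim edges
m=np.zeros((400,640),bool);m[152:235,268:328]=1
k=m&(abs(Z-150)<4)
for v in range(165,232,6):
    a=w[v][k[v]];print(v,a[:,0].mean().round(1),a[:,1].min().round(1),a[:,1].max().round(1))
for v in range(115,160,6):
    mm=np.zeros(640,bool);mm[268:328]=1;a=w[v][mm&(abs(Z[v]-70)<6)];print('rim',v,a[:,0].mean().round(1),a[:,1].min().round(1),a[:,1].max().round(1))
E
```

```text
t 13.12 pos [ 478.7 -392.9  293.8] [-3.139  0.005 -3.03 ] F [ 0.6  0.1 -0.5] gap 45.6
row [-115.6  389.9   -6.8] [-0.003  0.005  0.117]
165 625.2 -55.9 62.7
171 605.2 -55.9 69.0
177 585.2 -56.0 68.9
183 565.2 -52.8 68.7
189 545.3 -56.1 65.1
195 525.6 -75.8 91.2
201 505.8 -72.6 71.3
207 486.1 -53.0 70.9
213 466.3 -53.1 73.8
219 446.7 -53.1 70.7<stdin>:8: RuntimeWarning: Mean of empty slice.
  ret = ret.dtype.type(ret / rcount)
Traceback (most recent call last):
ValueError: zero-size array to reduction operation minimum which has no identity
```

View pics/b5.png

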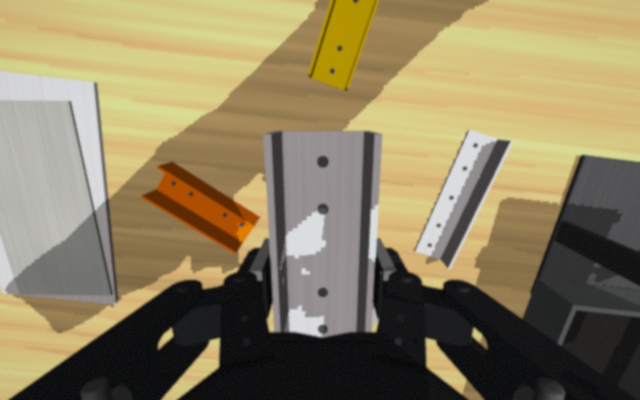

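```bash
python3 - <<'E'
from h import *
to(552,7.5,290,3.127)
E
```

```text
t 13.12 pos [ 478.7 -392.9  293.8] [-3.139  0.005 -3.03 ] F [ 0.6  0.1 -0.5] gap 45.6
row [-117.5  389.7    3.2] [-0.003  0.005  0.126]
```

>>> apply_moves([
  [[-20, 50, 0, 0, 0, 0.03], [-38, 105, 0, 0, 0, 0.06], [-56, 160, 0, 0, 0, 0.09], [-70, 210, 0, 0, 0, 0.12], [-85, 260, 0, 0, 0, 0.126]],
])

```text
clock: 13.75
position: [532.9, -122.0, 288.0]
orientation: [3.141, -0.002, 3.128]
wrist_force: [1.2, 0.5, -1.7]
finger_gap: 45.7
```

```bash
python3 - <<'E'
from h import *
to(552,7.5,290,3.127)
E
```

```text
t 13.75 pos [ 532.9 -122.   288. ] [ 3.141e+00 -2.000e-03  3.128e+00] F [ 1.2  0.5 -1.7] gap 45.7
row [-17.3 129.8  -2. ] [ 0.    -0.002  0.001]
```

>>> apply_moves([
  [[-7, 50, -2, 0, 0, 0], [-13, 95, -2, 0, 0, 0], [-17, 122, -2, 0, 0, 0], [-17, 130, -2, 0, 0, 0], [-17, 130, -2, 0, 0, 0]],
])

```text
clock: 14.38
position: [551.9, 5.2, 290.5]
orientation: [-3.141, -0.001, 3.128]
wrist_force: [-0.2, -1.0, -2.0]
finger_gap: 45.3
```

```bash
python3 look.py wrist c1;python3 look.py top c1t; python3 - <<'E'
from h import *
to(552,7.5,240,3.127)
p=pickle.load(open("c1.pkl","rb"));w=cloud(p);Z=w[...,2]
k=(abs(Z-150)<3);k[240:]=0
for v in range(0,240,12):
    a=w[v][k[v]]
    if len(a)>20:print(v,len(a),a[:,0].mean().round(1),a[:,1].min().round(1),a[:,1].max().round(1))
a=cv2.imread('pics/c1t.png');cv2.imwrite('pics/c1tz.png',cv2.resize(a[90:260,220:380],None,fx=3.5,fy=3.5))
E
```

```text
t 14.47 pos [552.1   4.  291. ] [-3.141e+00 -1.000e-03  3.126e+00] F [ 0.3 -0.5 -2. ] gap 45.2
row [ 0.1  3.5 51. ] [-0.001 -0.001 -0.001]
36 198 429.9 -57.3 71.1
48 197 436.9 -57.1 71.2
60 194 444.2 -57.4 71.0
72 194 451.5 -57.2 71.1
84 192 459.1 -57.5 71.1
96 189 466.7 -57.4 70.7
108 188 474.6 -57.7 70.7
120 184 482.6 -57.5 70.5
132 73 490.8 -57.8 70.5
144 63 499.2 -57.6 70.2
156 68 507.7 -75.0 84.2
168 68 516.5 -72.2 90.1
180 70 525.4 -74.9 87.0
192 62 534.6 -58.1 70.1
204 58 543.9 -58.3 69.8
216 58 553.5 -58.4 69.7
228 60 563.3 -58.6 69.5
```

View pics/c1.png

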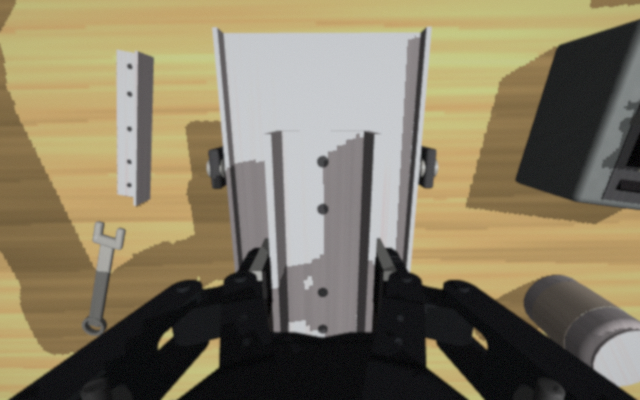

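View pics/c1tz.png

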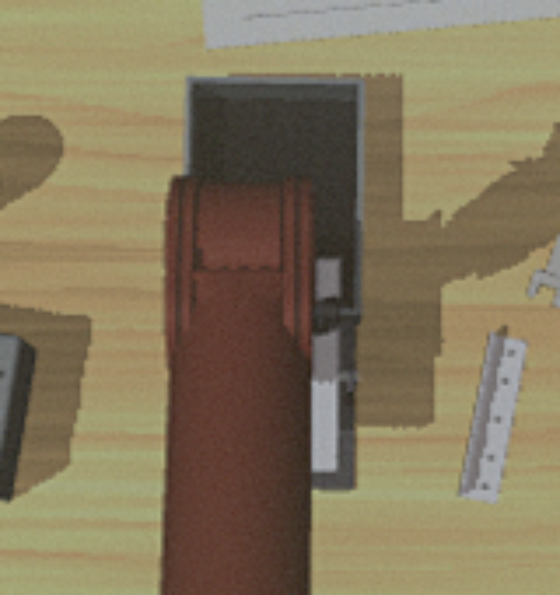

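>>> apply_moves([
  [[3, 1.5, 25, 0, 0, 0], [3, 1.5, 42, 0, 0, 0], [3, 1.5, 54, 0, 0, 0], [3, 1.5, 58, 0, 0, 0], [3, 1.5, 58, 0, 0, 0]],
])

```text
clock: 15.1
position: [549.6, 7.0, 233.4]
orientation: [-3.141, 0.0, 3.128]
wrist_force: [0.7, 0.2, -1.1]
finger_gap: 45.4
```

```bash
python3 look.py scene c2; python3 - <<'E'
from h import *
to(549,5.7,229,3.127)
a=cv2.imread('pics/c2.png');cv2.imwrite('pics/c2z.png',cv2.resize(a[130:310,270:430],None,fx=3.3,fy=3.3))
E
```

```text
t 15.15 pos [549.7   7.1 233.7] [-3.142e+00  1.000e-03  3.128e+00] F [-0.7 -0.3 -1.5] gap 45.1
row [ 0.7 -1.4  4.7] [-0.     0.001  0.001]
```

View pics/c2z.png

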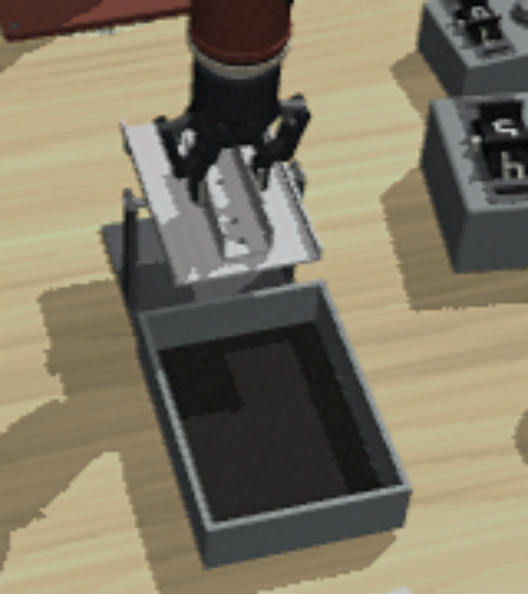

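>>> apply_moves([
  [[0, -1, 2, 0, 0, 0], [0, -1, 4, 0, 0, 0], [0, -1, 4, 0, 0, 0]],
])

```text
clock: 15.52
position: [549.4, 6.2, 229.2]
orientation: [-3.142, -0.0, 3.128]
wrist_force: [0.4, -0.8, -2.3]
finger_gap: 45.3
```

```bash
python3 look.py wrist c3; python3 - <<'E'
from h import *
to(549,5.7,229,3.127)
p=pickle.load(open("c3.pkl","rb"));w=cloud(p);Z=w[...,2]
m=(abs(w[...,1]-6)<55)&(abs(Z-150)<25);m[240:]=0
for x in range(430,540,12):
    for n,k in (("plate",(abs(w[...,1]-6)>30)),("brk",abs(w[...,1]-6)<18)):
        q=Z[m&k&(abs(w[...,0]-x)<4)]
        if len(q)>10: print(x,n,np.median(q).round(1))
E
```

```text
t 15.57 pos [549.4   6.2 229.3] [-3.142 -0.     3.128] F [ 0.  -0.1 -1.5] gap 45.5
row [ 0.4 -0.5  0.3] [-0.    -0.     0.001]
430 plate 148.9
430 brk 149.0
442 plate 148.9
442 brk 149.0
454 plate 148.9
454 brk 148.9
466 plate 149.0
466 brk 149.0
478 plate 149.0
478 brk 149.0
490 plate 149.0
490 brk 152.6
502 plate 149.0
502 brk 152.7
514 plate 149.0
514 brk 152.6
526 plate 149.0
526 brk 152.6
538 plate 149.0
538 brk 152.5
```

>>> apply_moves([
  [[0, 0, 0, 0, 0, 0], [0, 0, 0, 0, 0, 0], [0, 0, 0, 0, 0, 0], [0, 0, 0, 0, 0, 0], [0, 0, 0, 0, 0, 0]],
], claw=66)

```text
clock: 16.2
position: [549.5, 6.2, 229.3]
orientation: [-3.142, 0.0, 3.128]
wrist_force: [0.5, 0.6, -0.4]
finger_gap: 66.3
```

```bash
python3 look.py scene d1;python3 look.py wrist d1w; python3 - <<'E'
from h import *
to(549,5.7,300,3.127)
a=cv2.imread('pics/d1.png');cv2.imwrite('pics/d1z.png',cv2.resize(a[130:310,270:430],None,fx=3.3,fy=3.3))
E
```

```text
t 16.3 pos [549.4   6.2 229.3] [-3.142 -0.     3.128] F [-1.1 -0.1  0.3] gap 65.9
row [  0.4  -0.5 -70.7] [-0.    -0.     0.001]
```

View pics/d1z.png

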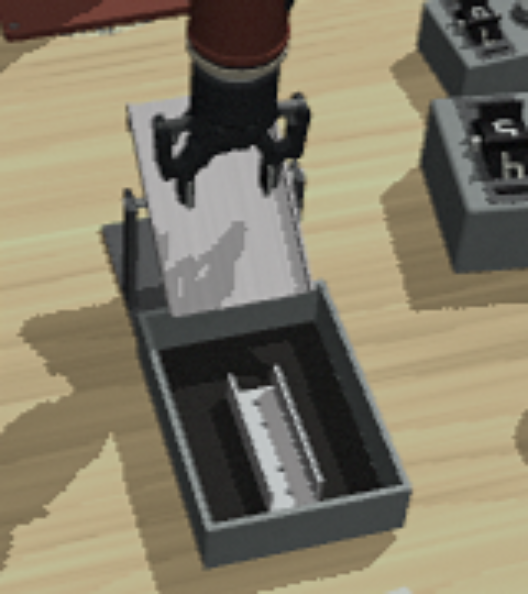

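>>> apply_moves([
  [[0, 0, -30, 0, 0, 0], [0, 0, -80, 0, 0, 0], [0, 0, -80, 0, 0, 0]],
])

```text
clock: 16.68
position: [551.0, 6.0, 313.0]
orientation: [3.14, 0.006, 3.127]
wrist_force: [-0.3, -0.9, -1.1]
finger_gap: 65.7
```

```bash
python3 - <<'E'
from h import *
to(503,395.3,300,2.997)
E
```

```text
t 16.68 pos [551.   6. 313.] [3.14  0.006 3.127] F [-0.3 -0.9 -1.1] gap 65.7
row [ 53.6 388.6  13.3] [0.002 0.006 0.13 ]
```

>>> apply_moves([
  [[54, 389, 8, 0, 0, 0.13], [54, 389, 8, 0, 0, 0.13], [54, 389, 8, 0, 0, 0.13], [54, 389, 8, 0, 0, 0.13], [54, 389, 8, 0, 0, 0.13]],
], claw=0)

```text
clock: 17.3
position: [510.1, 318.1, 302.2]
orientation: [-3.141, -0.0, 2.998]
wrist_force: [0.9, -0.1, -0.2]
finger_gap: -0.3
```

```bash
python3 - <<'E'
from h import *
to(503,395.3,300,2.997)
E
```

```text
t 17.3 pos [510.1 318.1 302.2] [-3.141 -0.     2.998] F [ 0.9 -0.1 -0.2] gap -0.3
row [18.1 75.4  2.2] [-0.    -0.     0.001]
```

>>> apply_moves([
  [[18, 75, 2, 0, 0, 0], [18, 75, 2, 0, 0, 0], [18, 75, 2, 0, 0, 0]],
])

```text
clock: 17.68
position: [503.2, 393.6, 299.7]
orientation: [-3.14, -0.001, 3.0]
wrist_force: [0.6, -0.5, -0.0]
finger_gap: 0.0
```

```bash
python3 look.py wrist e1; python3 look.py scene e1s; python3 - <<'E'
from h import *
to(503,395.3,195,2.997)
a=cv2.imread('pics/e1s.png');cv2.imwrite('pics/e1sz.png',cv2.resize(a[110:310,270:480],None,fx=3.3,fy=3))
p=pickle.load(open("e1.pkl","rb"));w=cloud(p)
q=w[:240].reshape(-1,3);q=q[(abs(q[:,2]-116.5)<2.5)&(np.hypot(q[:,0]-503,q[:,1]-395)<30)];print(len(q),q.mean(0),(q.min(0)+q.max(0))/2)
E
```

```text
t 17.77 pos [504.6 391.  300.6] [-3.14   0.     2.996] F [ 0.1 -0.9 -0.8] gap 0.1
row [  2.2   4.1 105.6] [-0.001  0.    -0.001]
1101 [501.43934113 395.59649868 115.83128272] [501.8835423  395.62108175 115.9945039 ]
```

View pics/e1sz.png

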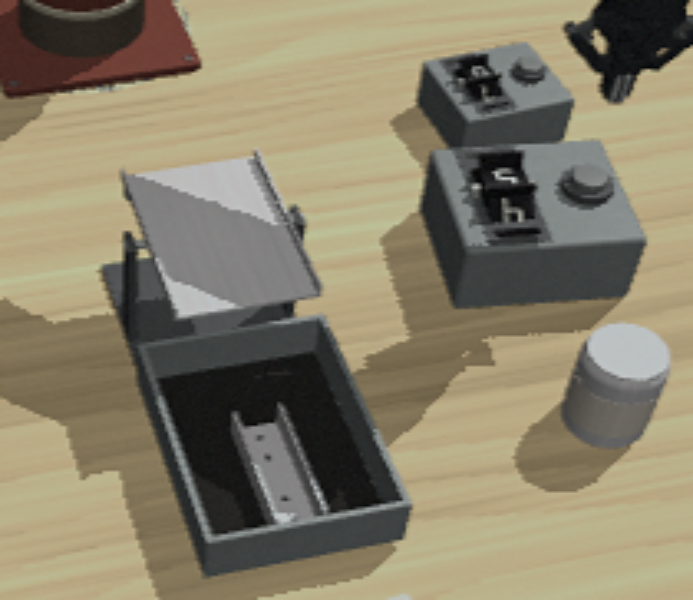

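View pics/e1.png

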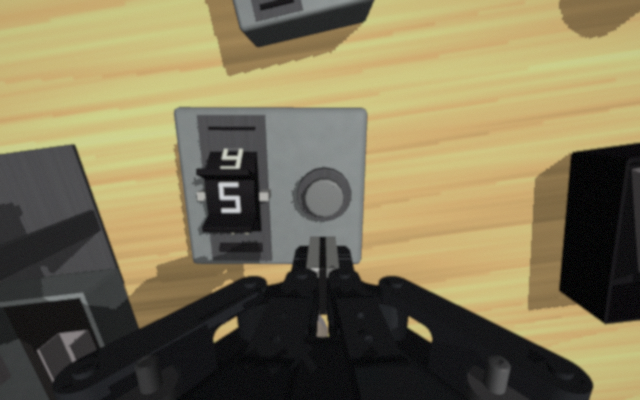

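>>> apply_moves([
  [[2, 4, 55, 0, 0, 0], [2, 4, 90, 0, 0, 0], [2, 4, 105, 0, 0, 0], [2, 4, 105, 0, 0, 0]],
])

```text
clock: 18.27
position: [502.8, 396.0, 195.9]
orientation: [-3.141, -0.0, 2.996]
wrist_force: [0.1, -0.1, 0.9]
finger_gap: -0.3
```

```bash
python3 - <<'E'
from h import *
to(502.3,395.5,184,2.997)
E
```

```text
t 18.27 pos [502.8 396.  195.9] [-3.141 -0.     2.996] F [ 0.1 -0.1  0.9] gap -0.3
row [ 0.4 -0.6 11.9] [-0.001 -0.    -0.001]
```

>>> apply_moves([
  [[0, 0, 5, 0, 0, 0], [0, 0, 9, 0, 0, 0], [0, 0, 11, 0, 0, 0], [0, 0, 11, 0, 0, 0]],
])

```text
clock: 18.77
position: [503.0, 397.6, 185.7]
orientation: [3.14, 0.001, 2.998]
wrist_force: [2.6, 0.7, 4.2]
finger_gap: -0.0
```

>>> apply_moves([
  [[0, 0, 1, 0, 0, 0], [0, 0, 1, 0, 0, 0]],
])

```text
clock: 19.02
position: [502.7, 397.5, 184.3]
orientation: [3.141, 0.001, 2.998]
wrist_force: [2.7, 1.3, 4.2]
finger_gap: -0.2
```

>>> apply_moves([
  [[0, 0, 1, 0, 0, 0], [0, 0, 1, 0, 0, 0]],
])

```text
clock: 19.27
position: [502.7, 397.5, 183.8]
orientation: [3.141, 0.001, 2.998]
wrist_force: [2.3, 0.3, 9.6]
finger_gap: -0.2
```

>>> apply_moves([
  [[0, 0, 1, 0, 0, 0], [0, 0, 1, 0, 0, 0]],
])

```text
clock: 19.52
position: [502.7, 397.5, 183.6]
orientation: [3.14, 0.001, 2.998]
wrist_force: [-0.8, -1.8, 16.1]
finger_gap: -0.4
```

Hard stop reached (16 N, well above the spring). Release and check.

>>> apply_moves([
  [[0, 0, -20, 0, 0, 0], [0, 0, -70, 0, 0, 0], [0, 0, -120, 0, 0, 0], [0, 0, -120, 0, 0, 0], [0, 0, -120, 0, 0, 0]],
])

```text
clock: 20.15
position: [501.6, 397.1, 301.2]
orientation: [-3.14, -0.001, 2.998]
wrist_force: [0.1, 0.2, -1.0]
finger_gap: 0.2
```

```bash
python3 look.py wrist f1; python3 look.py scene f1s; python3 - <<'E'
from h import *
to(502.3,395.5,304,2.997)
p=pickle.load(open("f1s.pkl","rb"))
a=cv2.imread('pics/f1s.png');cv2.imwrite('pics/f1sz.png',cv2.resize(a[110:320,180:480],None,fx=2.6,fy=2.6))
w=cloud(p)[...];Z=w[...,2]
print("tray z", [np.nanmedian(Z[(abs(w[...,0]-x)<8)&(abs(w[...,1]-6)<40)&(Z>100)]).round(1) for x in (450,500,560,610)])
p=pickle.load(open("f1.pkl","rb"));w=cloud(p)
q=w[:240].reshape(-1,3);q=q[(abs(q[:,2]-114)<6)&(np.hypot(q[:,0]-502,q[:,1]-395)<15)];print("btn",np.median(q[:,2]))
E
python3 ribs.py f1
```

```text
t 20.25 pos [501.5 397.  300.3] [-3.139e+00 -2.000e-03  2.998e+00] F [-0.7  0.9 -0.8] gap -0.4
row [-1.  -1.4 -3.7] [-0.002 -0.002  0.001]
tray z [np.float64(150.5), np.float64(150.2), np.float64(150.0), np.float64(150.9)]
btn 115.9699735311066
[(-70, 159), (-67, 350), (-64, 7), (-28, 104), (-25, 207), (-22, 112), (17, 315), (20, 115), (23, 1), (59, 7), (62, 226), (65, 80)]
```

View pics/f1sz.png

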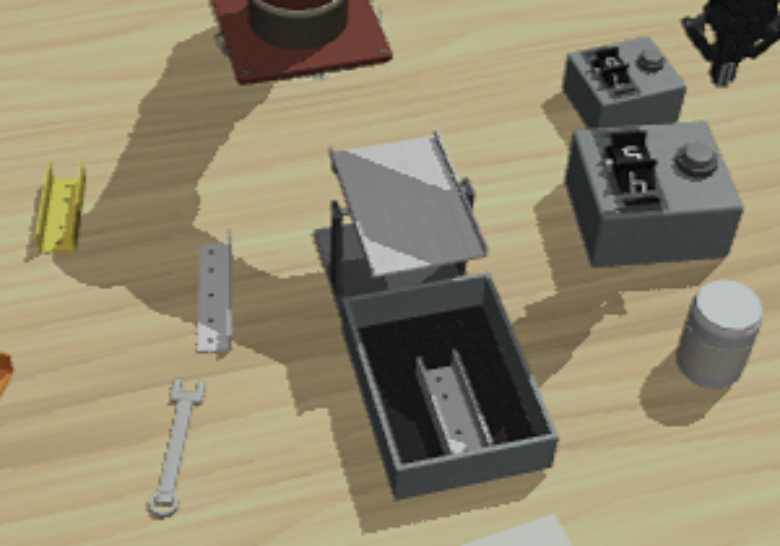

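View pics/f1.png

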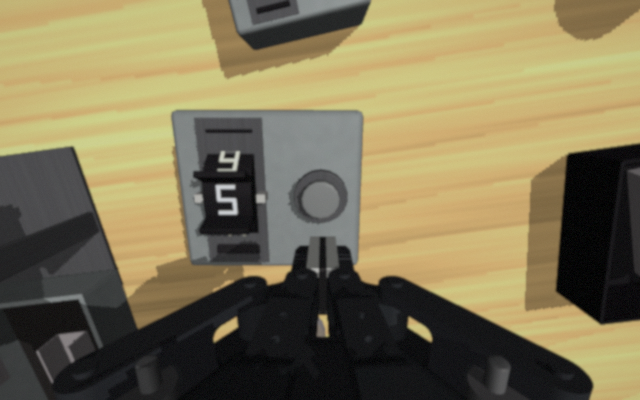

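All good: the 5 sits between the pointers (px 228,200), the tray is level, the bracket is in the tub and the button is up.

```bash
python3 -c "
from cell import *
print(hand_in())"
```

```text
the job is handed in; nothing more can be done
None
```

The job is done and handed in at about 20 s of the 72 s allowed; `hand_in()` gives no verdict.

- **Thumbwheel:** I rolled it from about 3.65 to 5 in two fingertip strokes. The depth fit of the ribs puts it roughly 2–3° short of exactly 5, against a tolerance of about 9°. In the last picture the 5 stands between the pointers.
- **Bracket:** I gripped it across the flanges and set it down about 0.6 mm above the tray, about 30 mm past the pivot. When I opened the fingers, the tray tipped and the bracket slid into the tub. It lies flat there in the last picture.
- **Start button:** I pressed it until the force reached 16 N, well past the roughly 5 N spring, so it met its stop. Then I let go.

In the last checks the tray reads level (150–151 mm all along), and the button top reads 116 mm, the same as before the press. The angle strip, can and wrench look undisturbed, and the arm is clear of everything.

The top camera put the bracket about 10 mm off in y compared with the wrist camera. I used the wrist view, which matched the bracket's known size, and the grasp was centred.

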